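# Drop the tube block home in the dry-block heater and clamp it

## Task

The square aluminium tube block lies askew on top of its square well in the heater. Bear down on it and turn it a little at a time until it drops into the well, then press it fully home, without lifting it out of the guide ring. Then turn the red knob clockwise until the clamp arm lies over the block and the knob begins to slip, stop there (within about a sixth of a turn of slip), and leave the things round about where they are.

Things in the scene. Friction and masses are not known exactly. Their poses are not given: they have to be found in the camera images.
- heater: Fixed white bench heater, 150 mm (its x) by 240 mm (its y), placed at random with some yaw; origin under its centre on the bench, z up. In its +y half (top 52 mm high): a round guide ring (109 mm bore, z 52 to 40 mm) above a square well 80 by 80 mm, sides along the heater's x and y, z 40 down to 22 mm. On its -y half (top 48 mm): a swing clamp with a red knob
- well_floor (a point): centre of the well's floor, 52.5 mm along the heater's +y, 22 mm above the bench; axes as the heater's. In the well a stiff-sliding steel lift plate (72 mm square) starts with its top 4 mm below the well's rim: a block that is in line drops 4 mm onto it, then must be pressed down with it, some 7 to 15 N, the last 14 mm to the floor, where it stays
- tube_block: Loose aluminium block, 76 by 76 mm (sides along its x, y), 46 mm tall, 0.4 to 0.65 kg, dark tube holes on top, foot tapered 3 mm a side over the lowest 5 mm; origin at the centre of its underside. Starts in the guide ring (2 mm play) lying on the well's rim, underside at z 40 mm, 20 to 45 degrees askew; fits at any quarter turn; fully home its underside is at z 22 mm
- block_bar (a point): centre of the blue bar above the block: 50 mm long (block's x), 12 mm thick (y), 16 mm high, centre 24 mm above the block's top face and 70 mm above its underside, on two thin posts. It may be straddled loosely with open jaws, fingertips bearing on the block's top, or gripped
- clamp (a joint): angle of the steel clamp arm (rad), grows clockwise from above: starts at 0.1 to 0.5; 1.2 = its stop, arm along the heater's +y with its tip over the block. Turns with the knob (0.04 N m). Arm 82 mm long, underside 71 mm and top 78 mm above the bench: it passes 3 mm over a block that is fully home and is blocked by one that is not
- clamp_tip (a point): underside of the clamp arm near its end, 73 mm from the knob's axis; its y axis points outward along the arm
- knob (a joint): slip of the red knob relative to the clamp arm (rad), grows clockwise, 0 at the start. The knob carries the arm along; once the arm is at its stop (or blocked) the knob slips on it at 0.15 N m and this value grows
- knob_grip (a point): centre of the red knob's upright grip bar, 112 mm above the bench, on its vertical axis, 52.5 mm along the heater's -y; bar 44 mm long (this point's y, at the start parallel to the clamp arm), 12 mm thick (x), from 87 to 123 mm above the bench; below it a black disc of 20 mm radius, top at 88 mm
- reagent_a: brown bottle with white cap, 60 mm wide, 135 mm tall, bystander; origin under its centre
- reagent_b: white bottle with blue cap, 52 mm wide, 110 mm tall, bystander; origin under its centre
- reagent_d: grey-white bottle with pale cap, 68 mm wide, 155 mm tall, bystander; origin under its centre
- timer: white bench timer with three coloured keys, 58 by 66 by 18 mm, bystander; origin under its centre
Things that resemble listed ones, but are neither listed nor needed, are in the scene too. What is shaped like the tube_block but turquoise is not meant.

How it is judged:
By the outcome, as a careful person would: the job done as asked, in the order asked, and still so for the second after the job is handed in, with the robot touching nothing.
It also fails if it takes over 58 s, if anything falls off the work surface, if the arm or the gripper's body presses on something with over 40 N, if the wrist force passes 120 N, or if a joint passes its speed limit or range.

## Robot

A 6-joint arm with a two-finger parallel gripper is mounted at the origin on a cart in front of the work surface, level with it; the furniture and walls round the work are solid. World frame = base frame: x ahead of the robot, y to its left, z up, the work surface at z = 0. Lengths are in m, angles in rad, forces in N, time in s.
With the tool pointing down it reaches from about 0.425 to 0.925 m from the base axis. Payload 12.5 kg.
Tool frame: the origin (TCP) lies at the very end of the fingers, on their centre line; the grasp point (between the pads) lies manip.grip_point_offset behind it (manip.grip_point_offset is the distance from the TCP to the grasp point, in m); z points along the fingers, y is the direction in which the jaws open and shut (so a half turn about z gives the same grasp; the last joint's range is limited). The gripper opens to 85 mm and grips with 20 to 120 N. Pads are 22 mm wide; open, the fingers measure 114 mm over their backs; the gripper's body (76 mm by 85 mm) begins 54 mm behind the grasp point. The pads swing forward as they close: fully open they stand 13 mm farther back than shut.
Start: joints at [-1.347, 0.491, 1.559, -0, 1.092, -0.106], TCP at [0.202, -0.591, 0.231] pointing down, gripper open.
Joint ranges: [-3.1, 3.1], [-0.84, 2.19], [0.05, 2.79], [-1.13, 4.28], [0.06, 2.93], [-2.69, 2.69]. Speed limits (rad/s): [2.22, 2.22, 2.79, 3.14, 3.14, 3.14].

## Interface

Orientations are given as a unit quaternion [w, x, y, z].
In Python, from plant import readout, viewer, ticket, finder, manip gives the robot as it stands. The module is installed in compiled form; this text tells all that it offers.
- The arm moves only by the tool move_arm, never from a script. Its argument "motion" is a list of rows, each an object with "linear": the shift along the tool's x, y, z in m, a list of three; "delta_rot": the turn, a rotation vector about the tool's x, y, z in rad, a list of three; "grip": the opening, from -1 (shut) to 1 (fully open). A call has 1 to 20 rows; each row shifts and turns the commanded pose from where the row before left it, along the tool's axes as they then stand; what a row does not reach is not made up. A row lasts 1/10 s, in which the tool goes at most 50 mm and 8.59 degrees, less where a joint would pass 70% of its speed; a pose out of reach is approached as far as the arm can. A call is refused whole if a number of a shift passes 0.05 or a number of a turn 0.15, either way. A call with a gripper value outside its range is refused whole. The fingers move at their own pace and stop on an object; "newtons" is the grip in N (left out, the last holds). Time passes only in rows, so rows that do not move let the fingers close. It gives the time, the measured TCP pose, the force and the opening at its end, in the units of the state.
- readout.observe(): the state, without advancing time (a new reading comes with each control period).
- viewer.grab_frame(name): name is "scene" or "top" or "wrist"; returns the picture (400x640x3 uint8, red, green, blue); there is no depth.
- viewer.camera_model(name): a dict with "fov_y" (degrees; the focal length in pixels is half the picture's height over the tangent of half this angle, whatever the lens; pixels are square), "cx", "cy" (the principal point, pixels), "T" (4x4, takes a point from camera to world coordinates); the wrist camera has in their place "T_tool_cam" (4x4, takes a point from camera to tool coordinates, whose origin is the TCP and whose axes are the flange's). Camera axes: x right, y up, looking along -z (the intrinsics and any distortion apply to the point x, -y, -z); pixel columns grow to the right and rows downward; lengths in m; the calibration is good to about 2 mm. The wrist camera is an equidistant fisheye: a pixel r from the principal point sees the ray r / f radians off the axis. A picture is of the moment at which its call begins: read the wrist's pose just before it. camera_model takes no time and is no camera call.
- ticket.close_job(): hands the job in, once; it reports no verdict.
Trained networks look in the newest picture that a camera, given by its name, has taken for a name from the list of things; names that differ only in an ending like _2 or _b are one class to them, and where a whole thing is asked for, a point or a joint stands for the part that bears it (a point fixed in the world has none). Each returns a list of dicts, best first, with "conf" (0 to 1); they miss things now and then, are a little off and sometimes report something else, mostly with a low value. They report only what shows in the picture. A call takes as long as a camera call. They do not tell look-alikes from the thing itself.
- finder.spot_in(camera, name): "rect" ([left, top, right, bottom] in pixels, round what is visible of it).
- finder.cut_out(camera, name): "mask" (400x640 bool, what is visible of it) and "rect" ([left, top, right, bottom] in pixels, round what is visible of it).
- finder.spot_point(camera, name): "pixel" ([column, row] in pixels: a listed point, or the origin of a listed thing).
The state is a dict: "t": time; "joint_positions": joint angles; "qd": joint speeds; "effort": joint torques, N m; "eef_pos": TCP position; "tool_rot": TCP orientation; "ft_force": force on the tool from outside, world axes, zero at the start; "ft_torque": the same for the moment, N m; "finger_gap": finger opening in m.
Only numpy, scipy, OpenCV 4.12 (cv2) and the standard library are available. Lean on these libraries where they do the work, as an engineer would, in place of code of your own. Each camera call takes 0.05 s, during which the arm holds its last target.

## Working session

There is one attempt and no reset: what is moved stays moved. The work goes in short steps, Python scripts to look and compute and a tool call to move; the robot and the scene stay as the last step left them, time stands still between calls to the robot, and variables do not carry over. Pictures are saved under pics/ and viewed, and the job is handed in when it is done.

Besides the shell and the picture viewer there is one more tool, called after "Emit:" as name([rows], argument=value, ...), one row to a line, values as JSON. move_arm: Moves the arm, as the interface text tells. Its arguments: {"type":"object","properties":{"motion":{"type":"array"},"newtons":{"type":"number"}},"required":["motion"]}

```bash
mkdir -p pics
python3 - <<'E'
from plant import readout, viewer, finder, manip
import cv2, numpy as np
s=readout.observe()
for k in s: print(k,np.round(s[k],4))
print(manip.grip_point_offset)
for n in ("scene","top","wrist"):
    im=viewer.grab_frame(n); cv2.imwrite(f"pics/{n}0.png",im[:,:,::-1])
    m=viewer.camera_model(n); print(n,{k:np.round(v,4).tolist() for k,v in m.items()})
for n in ("tube_block","block_bar","knob_grip","clamp_tip","heater","well_floor"):
    for c in ("top","scene"):
        print(n,c,[(np.round(d["pixel"]),round(d["conf"],2)) for d in finder.spot_point(c,n)][:3])
print(readout.observe()["t"])
E
```

```text
t 0.0
joint_positions [-1.3466  0.4916  1.5595  0.      1.0917 -0.1056]
qd [ 0.0003 -0.002   0.001   0.0001 -0.0001 -0.0009]
effort [-4.00000e-04 -6.18446e+01 -2.61593e+01 -1.00000e-04  4.00000e-03
  0.00000e+00]
eef_pos [ 0.2024 -0.5911  0.2307]
tool_rot [-6.000e-04  9.864e-01  1.642e-01 -0.000e+00]
ft_force [ 0.1518 -0.5044 -0.245 ]
ft_torque [0.0098 0.014  0.0575]
finger_gap 0.0852
0.0187
scene {'fov_y': 42.9142, 'cx': 320.5526, 'cy': 198.3767, 'T': [[-0.8428, 0.3825, -0.3786, -0.1299], [-0.5381, -0.5943, 0.5976, 1.0304], [0.0036, 0.7074, 0.7068, 1.3579], [0.0, 0.0, 0.0, 1.0]]}
top {'fov_y': 56.2098, 'cx': 326.9196, 'cy': 190.2842, 'T': [[0.0299, 0.9975, -0.0645, 0.4697], [-0.9995, 0.0303, 0.0058, -0.0036], [0.0078, 0.0643, 0.9979, 1.3575], [0.0, 0.0, 0.0, 1.0]]}
wrist {'fov_y': 65.7065, 'cx': 324.9705, 'cy': 198.3716, 'T_tool_cam': [[0.0, 0.9584, 0.2853, 0.0724], [1.0, 0.0002, -0.0006, -0.0002], [-0.0006, 0.2853, -0.9584, -0.1426], [0.0, 0.0, 0.0, 1.0]]}
tube_block top [(array([343., 191.]), 0.69), (array([356., 142.]), 0.6)]
tube_block scene [(array([287., 191.]), 0.94), (array([324., 205.]), 0.81)]
block_bar top [(array([344., 190.]), 0.86), (array([358., 141.]), 0.6), (array([343., 194.]), 0.4)]
block_bar scene [(array([349., 197.]), 0.68), (array([288., 171.]), 0.61), (array([321., 206.]), 0.53)]
knob_grip top [(array([377., 198.]), 0.56)]
knob_grip scene [(array([341., 174.]), 0.66)]
clamp_tip top [(array([356., 213.]), 0.76)]
clamp_tip scene [(array([352., 196.]), 0.76), (array([229., 310.]), 0.52), (array([301., 303.]), 0.16)]
heater top [(array([357., 193.]), 0.88)]
heater scene [(array([325., 205.]), 0.17)]
well_floor top [(array([342., 193.]), 0.92)]
well_floor scene [(array([322., 207.]), 0.59)]
0.75
```

Run:
```python
import cv2
a=cv2.imread("pics/top0.png")[110:270,240:460]; cv2.imwrite("pics/topc.png",cv2.resize(a,None,fx=3.6,fy=3.6,interpolation=2))
a=cv2.imread("pics/scene0.png")[120:270,230:430]; cv2.imwrite("pics/scc.png",cv2.resize(a,None,fx=4,fy=4,interpolation=2))
```

```text
(no output)
```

View pics/topc.png

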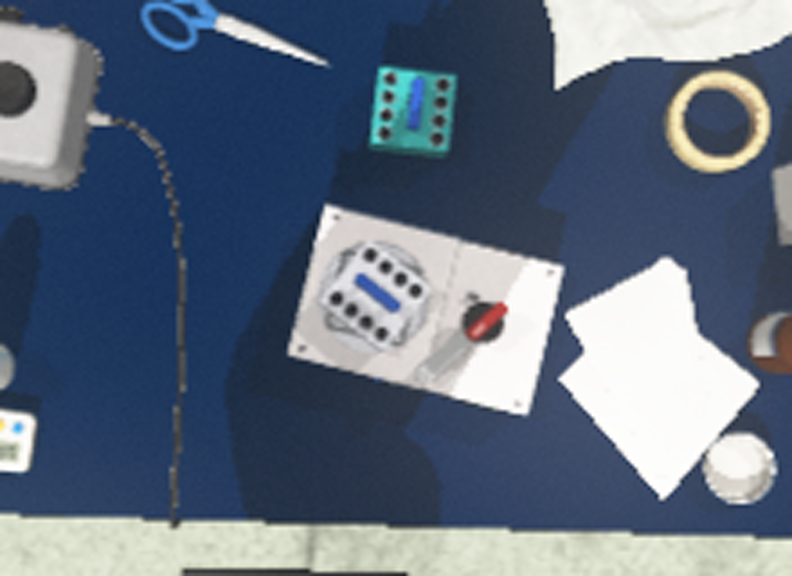

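View pics/scc.png

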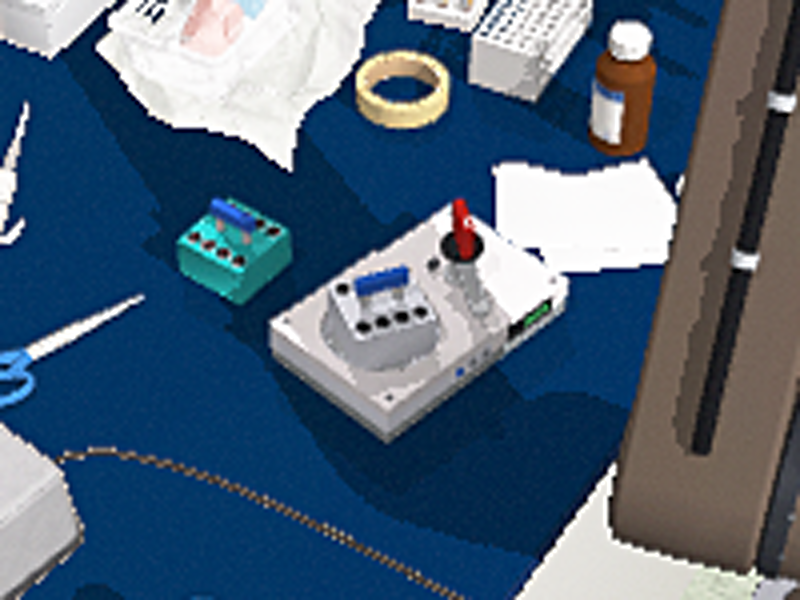

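View pics/top0.png

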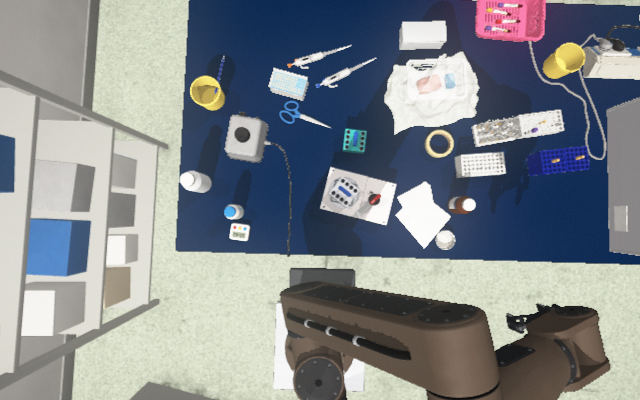

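View pics/scene0.png

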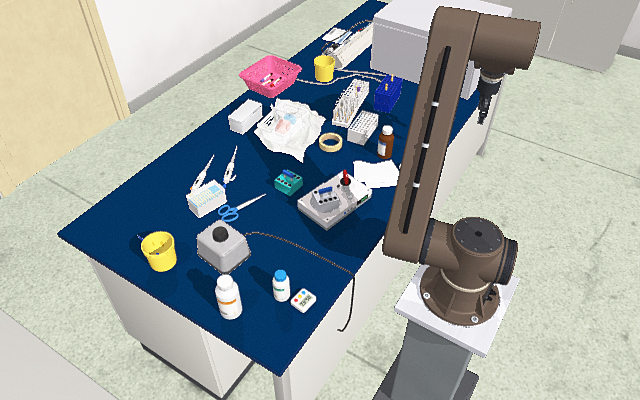

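The top image shows the heater at about (357,193), with the block in its ring on the left at (344,190) and the red knob on the right at (376,198). The clamp arm points down-left from the knob. The turquoise block at (355,141) is the decoy.

```bash
cat > h.py <<'E'
import numpy as np, cv2
from plant import readout, viewer, finder, manip
from scipy.spatial.transform import Rotation as R
def f_of(m): return 200/np.tan(np.radians(m["fov_y"])/2)
def quat(q): return R.from_quat([q[1],q[2],q[3],q[0]])
def toolT(s):
    T=np.eye(4); T[:3,:3]=quat(s["tool_rot"]).as_matrix(); T[:3,3]=s["eef_pos"]; return T
def ray(cam,px,s=None):
    m=viewer.camera_model(cam); f=f_of(m); u=(px[0]-m["cx"])/f; v=(px[1]-m["cy"])/f
    if cam=="wrist":
        th=np.hypot(u,v); k=np.sinc(th/np.pi); d=np.array([u*k,-v*k,-np.cos(th)]); T=toolT(s)@np.array(m["T_tool_cam"])
    else: d=np.array([u,-v,-1.]); T=np.array(m["T"])
    return T[:3,3],T[:3,:3]@d
def hit(cam,px,z,s=None):
    o,d=ray(cam,px,s); return o+d*(z-o[2])/d[2]
def proj(cam,P,s=None):
    m=viewer.camera_model(cam); f=f_of(m)
    T=toolT(s)@np.array(m["T_tool_cam"]) if cam=="wrist" else np.array(m["T"])
    p=T[:3,:3].T@(np.asarray(P)-T[:3,3]); u,v,w=p[0],-p[1],-p[2]
    if cam=="wrist":
        r=np.hypot(u,v); th=np.arctan2(r,w); k=th/max(r,1e-9); return np.array([m["cx"]+f*u*k,m["cy"]+f*v*k])
    return np.array([m["cx"]+f*u/w,m["cy"]+f*v/w])
def heater_pt(c,yaw,p):
    r=np.array([[np.cos(yaw),-np.sin(yaw)],[np.sin(yaw),np.cos(yaw)]]); return np.append(c+r@np.array(p[:2]),p[2])
E
python3 - <<'E'
from h import *
P=[]
for (x,y),z in zip([(327,205),(563,266),(527,415),(289,354)],[.052,.048,.048,.052]):
    p=hit("top",(240+(x+.5)/3.6-.5,110+(y+.5)/3.6-.5),z); P.append(p[:2])
P=np.array(P);print(P.round(4)); c=P.mean(0); print(c)
for i in range(4):
    d=P[(i+1)%4]-P[i]; print(np.linalg.norm(d),np.degrees(np.arctan2(d[1],d[0])))
# hits
for n,px,z in [("knob",(377,198),.112),("bar",(344,190),.11),("tip",(356,213),.071)]: print(n,hit("top",px,z))
f=lambda x,y:(240+x/3.6,110+y/3.6)
a=hit("top",f(357,278),.118);b=hit("top",f(399,307),.118);print("bar ang",np.degrees(np.arctan2(*(b-a)[1::-1])),(a+b)/2,np.linalg.norm(b-a))
print(viewer.camera_model("wrist").keys())
print(quat(readout.observe()["tool_rot"]).as_matrix().round(3))
E
```

```text
[[ 0.6378 -0.0212]
 [ 0.5855 -0.2533]
 [ 0.4396 -0.221 ]
 [ 0.4917  0.0113]]
[ 0.53863701 -0.12104238]
0.23784994054180805 -102.69020967717854
0.14940861775752545 167.51153291793926
0.23799069664906372 77.37219240200932
0.149667388741621 -12.542646463537269
knob [ 0.52953205 -0.1784696   0.112     ]
bar [ 0.55302819 -0.06790592  0.11      ]
tip [ 0.47782552 -0.11321809  0.071     ]
bar ang -122.9921976775471 [ 0.54844741 -0.07091162  0.118     ] 0.04699820989931302
dict_keys(['fov_y', 'cx', 'cy', 'T_tool_cam'])
[[ 0.946  0.324  0.   ]
 [ 0.324 -0.946 -0.   ]
 [-0.     0.    -1.   ]]
```

Emit:
move_arm([
  {"linear":[0.02,-0.015,0],"delta_rot":[0,0,0],"grip":1},
  {"linear":[0.038,-0.029,0],"delta_rot":[0,0,0],"grip":1},
  {"linear":[0.038,-0.029,0],"delta_rot":[0,0,0],"grip":1},
  {"linear":[0.038,-0.029,0],"delta_rot":[0,0,0],"grip":1},
  {"linear":[0.038,-0.029,0],"delta_rot":[0,0,0],"grip":1},
  {"linear":[0.038,-0.029,0],"delta_rot":[0,0,0],"grip":1},
  {"linear":[0.038,-0.029,0],"delta_rot":[0,0,0],"grip":1},
  {"linear":[0.038,-0.029,0],"delta_rot":[0,0,0],"grip":1},
  {"linear":[0.038,-0.029,0],"delta_rot":[0,0,0],"grip":1},
  {"linear":[0.038,-0.029,0],"delta_rot":[0,0,0],"grip":1},
  {"linear":[0.038,-0.029,0],"delta_rot":[0,0,0],"grip":1},
  {"linear":[0.038,-0.029,0],"delta_rot":[0,0,0],"grip":1},
  {"linear":[0.038,-0.029,0],"delta_rot":[0,0,0],"grip":1},
  {"linear":[0.02,-0.015,0],"delta_rot":[0,0,0],"grip":1},
  {"linear":[0,0,0],"delta_rot":[0,0,-0.13],"grip":1},
  {"linear":[0,0,0],"delta_rot":[0,0,-0.13],"grip":1},
  {"linear":[0,0,0],"delta_rot":[0,0,-0.13],"grip":1},
  {"linear":[0,0,0],"delta_rot":[0,0,-0.13],"grip":1},
  {"linear":[0,0,0],"delta_rot":[0,0,-0.13],"grip":1},
  {"linear":[0,0,0],"delta_rot":[0,0,0],"grip":1},
])

```text
t: 2.75
eef_pos: [0.5493, -0.0731, 0.2313]
tool_rot: [0.0, 0.882, 0.471, 0.0]
ft_force: [0.9, -0.0, -0.5]
finger_gap: 0.0856
```

Run:
```python
from h import *
s=readout.observe(); print(s["t"],s["eef_pos"].round(4) if hasattr(s["eef_pos"],'round') else s["eef_pos"],s["tool_rot"],s["ft_force"],s["joint_positions"])
im=viewer.grab_frame("wrist"); cv2.imwrite("pics/w1.png",im[:,:,::-1])
for n,z in (("block_bar",.11),("knob_grip",.112),("clamp_tip",.071),("well_floor",.022)):
    for d in finder.spot_point("wrist",n)[:2]: print(n,np.round(d["pixel"],1),round(d["conf"],2),hit("wrist",d["pixel"],z,s).round(4))
```

```text
2.75 [ 0.5493 -0.0731  0.2313] [7.62062052e-05 8.81935173e-01 4.71370707e-01 4.21132367e-05] [ 0.85796133 -0.04711828 -0.52334965] [-2.51419205e-01  3.90338203e-01  1.73429954e+00 -6.51267539e-05
  1.01678982e+00  3.37722702e-01]
block_bar [483.5 112.2] 0.58 [ 0.713  -0.0903  0.11  ]
block_bar [318.1 185. ] 0.56 [ 0.5476 -0.0645  0.11  ]
knob_grip [360.2 283.5] 0.91 [ 0.5262 -0.1704  0.112 ]
knob_grip [318.6 191.1] 0.66 [ 0.5452 -0.0689  0.112 ]
clamp_tip [289.5 253.1] 0.66 [ 0.4724 -0.1181  0.071 ]
```

View pics/w1.png

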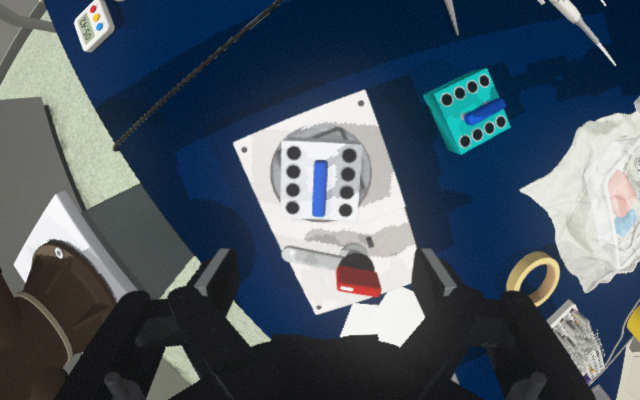

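The wrist image shows the block in its ring with the blue bar nearly vertical, at about (320,188). The red knob is at (358,280), and the clamp arm runs left from it to about (289,253).

```bash
cat > meas.py <<'E'
from h import *
import sys
def bar(im,s,z):
    hsv=cv2.cvtColor(im,cv2.COLOR_RGB2HSV)
    m=((hsv[...,0]>100)&(hsv[...,0]<125)&(hsv[...,1]>130)&(hsv[...,2]>120)).astype(np.uint8)
    n,l,st,c=cv2.connectedComponentsWithStats(m)
    best=None
    for i in range(1,n):
        if st[i,4]<150: continue
        ys,xs=np.nonzero(l==i)
        pts=np.array([hit("wrist",p,z,s)[:2] for p in zip(xs,ys)],np.float32)
        r=cv2.minAreaRect(pts); bx=cv2.boxPoints(r)
        e=[bx[1]-bx[0],bx[2]-bx[1]]; e=max(e,key=np.linalg.norm)
        print("bar cand",st[i],"c",np.round(r[0],4),"size",np.round(r[1],4),"ang",np.degrees(np.arctan2(e[1],e[0])).round(1)%180)
E
python3 - <<'E'
from meas import *
im=cv2.imread("pics/w1.png")[:,:,::-1].copy(); s=readout.observe()
bar(im,s,.118)
hsv=cv2.cvtColor(im,cv2.COLOR_RGB2HSV)
P=[]
for px,z in [((366,90),.052),((234,143),.052),((318,314),.048),((417,264),.048)]: P.append(hit("wrist",px,z,s)[:2])
P=np.array(P);print(P.round(4),P.mean(0))
for i in range(4):
    d=P[(i+1)%4]-P[i]; print(np.linalg.norm(d).round(4),np.degrees(np.arctan2(d[1],d[0])).round(1))
m=(((hsv[...,0]<8)|(hsv[...,0]>172))&(hsv[...,1]>150)&(hsv[...,2]>80)).astype(np.uint8)
m[:200]=0
ys,xs=np.nonzero(m); print(len(xs),xs.min(),xs.max(),ys.min(),ys.max())
a=im[80:330,220:430]; cv2.imwrite("pics/w1c.png",cv2.resize(a[:,:,::-1],None,fx=2.4,fy=2.4,interpolation=2))
E
```

```text
bar cand [464  99  42  26 444] c [ 0.711  -0.0894] size [0.0104 0.0467] ang 172.3
bar cand [313 161  14  55 656] c [ 0.5479 -0.0662] size [0.0482 0.0103] ang 53.5
[[ 0.6359 -0.0197]
 [ 0.49    0.0133]
 [ 0.4399 -0.2188]
 [ 0.5823 -0.2266]] [ 0.53702995 -0.11297732]
0.1496 167.2
0.2374 -102.2
0.1425 -3.1
0.2137 75.5
333 337 379 269 296
```

View pics/w1c.png

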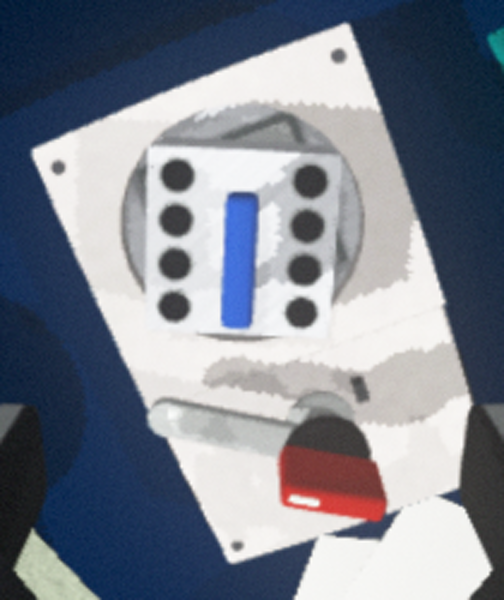

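Emit:
move_arm([
  {"linear":[0.003,-0.003,0.02],"delta_rot":[0,0,0.04],"grip":0.0},
  {"linear":[0,0,0.04],"delta_rot":[0,0,0],"grip":0.0},
  {"linear":[0,0,0.04],"delta_rot":[0,0,0],"grip":0.0},
  {"linear":[0,0,0.02],"delta_rot":[0,0,0],"grip":0.0},
  {"linear":[0,0,0],"delta_rot":[0,0,0],"grip":0.0},
  {"linear":[0,0,0],"delta_rot":[0,0,0],"grip":0.0},
], newtons=30)

```text
t: 3.6
eef_pos: [0.5488, -0.069, 0.1118]
tool_rot: [0.0, 0.892, 0.452, 0.0]
ft_force: [0.6, 0.2, 0.8]
finger_gap: 0.0427
```

Run:
```python
from meas import *
s=readout.observe(); print(s["t"],s["eef_pos"],s["finger_gap"],s["ft_force"])
im=viewer.grab_frame("wrist"); cv2.imwrite("pics/w2.png",im[:,:,::-1]); bar(im,s,.118)
```

```text
3.6 [ 0.54878913 -0.0690048   0.11178683] 0.04270612637072663 [0.64723682 0.22766571 0.76348029]
bar cand [541  94  43  39 653] c [ 0.7008 -0.0802] size [0.0084 0.0366] ang 175.4
bar cand [ 309  206   23   92 1910] c [ 0.5486 -0.0653] size [0.0506 0.0108] ang 53.4
```

View pics/w2.png

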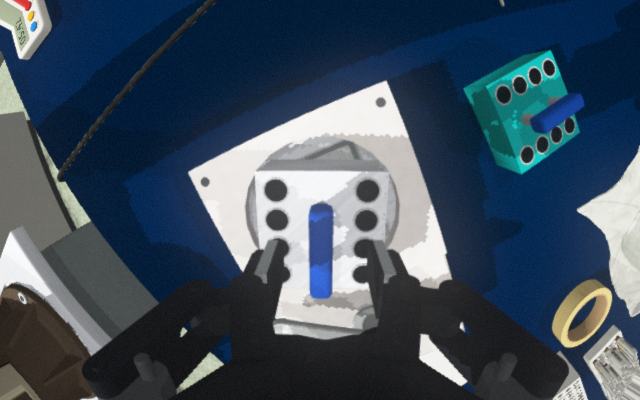

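The jaws straddle the bar, which sits at about (320,250) with the fingers either side at 272 and 383. Next I descend and grip.

Emit:
move_arm([
  {"linear":[0.001,-0.001,0.012],"delta_rot":[0,0,0],"grip":0.0},
  {"linear":[0,0,0.01],"delta_rot":[0,0,0],"grip":0.0},
  {"linear":[0,0,0],"delta_rot":[0,0,0],"grip":-0.5},
  {"linear":[0,0,0],"delta_rot":[0,0,0],"grip":-1},
  {"linear":[0,0,0],"delta_rot":[0,0,0],"grip":-1},
  {"linear":[0,0,0],"delta_rot":[0,0,0],"grip":-1},
  {"linear":[0,0,0],"delta_rot":[0,0,0],"grip":-1},
], newtons=40)

```text
t: 4.35
eef_pos: [0.5481, -0.0675, 0.0892]
tool_rot: [-0.0, 0.892, 0.453, -0.0]
ft_force: [-0.5, -0.1, -4.5]
finger_gap: 0.0113
```

Emit:
move_arm([
  {"linear":[0,0,0.002],"delta_rot":[0,0,0],"grip":-1},
  {"linear":[0,0,0.002],"delta_rot":[0,0,0],"grip":-1},
  {"linear":[0,0,0],"delta_rot":[0,0,0],"grip":-1},
])

```text
t: 4.65
eef_pos: [0.5481, -0.0673, 0.0887]
tool_rot: [0.001, 0.892, 0.453, 0.001]
ft_force: [-15.7, 5.2, 40.6]
finger_gap: 0.0111
```

Emit:
move_arm([
  {"linear":[0,0,-0.0015],"delta_rot":[0,0,-0.03],"grip":-1},
  {"linear":[0,0,0],"delta_rot":[0,0,-0.03],"grip":-1},
  {"linear":[0,0,0],"delta_rot":[0,0,-0.03],"grip":-1},
  {"linear":[0,0,0],"delta_rot":[0,0,-0.03],"grip":-1},
])

```text
t: 5.05
eef_pos: [0.5493, -0.0679, 0.0888]
tool_rot: [0.001, 0.863, 0.505, 0.001]
ft_force: [-2.5, -1.4, 16.7]
finger_gap: 0.0117
```

Emit:
move_arm([
  {"linear":[0,0,0],"delta_rot":[0,0,-0.03],"grip":-1},
  {"linear":[0,0,0],"delta_rot":[0,0,-0.03],"grip":-1},
  {"linear":[0,0,0],"delta_rot":[0,0,-0.03],"grip":-1},
  {"linear":[0,0,0],"delta_rot":[0,0,-0.03],"grip":-1},
  {"linear":[0,0,0],"delta_rot":[0,0,-0.03],"grip":-1},
])

```text
t: 5.55
eef_pos: [0.5491, -0.0681, 0.0881]
tool_rot: [0.001, 0.822, 0.569, 0.001]
ft_force: [-3.5, -4.7, 7.3]
finger_gap: 0.0113
```

Emit:
move_arm([
  {"linear":[0,0,0.0005],"delta_rot":[0,0,-0.025],"grip":-1},
  {"linear":[0,0,0],"delta_rot":[0,0,-0.025],"grip":-1},
])

```text
t: 5.75
eef_pos: [0.5491, -0.0683, 0.0878]
tool_rot: [0.001, 0.808, 0.589, 0.001]
ft_force: [-3.9, -5.8, 9.3]
finger_gap: 0.0111
```

Emit:
move_arm([
  {"linear":[0,0,0],"delta_rot":[0,0,-0.025],"grip":-1},
  {"linear":[0,0,0],"delta_rot":[0,0,-0.025],"grip":-1},
])

```text
t: 5.95
eef_pos: [0.5495, -0.0685, 0.0877]
tool_rot: [0.002, 0.793, 0.609, 0.001]
ft_force: [-0.6, -5.3, 7.0]
finger_gap: 0.011
```

Emit:
move_arm([
  {"linear":[0,0,0.001],"delta_rot":[0,0,-0.02],"grip":-1},
  {"linear":[0,0,0.001],"delta_rot":[0,0,-0.02],"grip":-1},
])

```text
t: 6.15
eef_pos: [0.5486, -0.0685, 0.0864]
tool_rot: [0.001, 0.781, 0.625, 0.001]
ft_force: [-13.6, -5.9, 30.0]
finger_gap: 0.0111
```

Run:
```python
from meas import *
s=readout.observe(); print(s["t"],s["eef_pos"],s["finger_gap"],s["ft_force"],np.degrees(2*np.arctan2(s["tool_rot"][2],s["tool_rot"][1])))
im=viewer.grab_frame("wrist"); cv2.imwrite("pics/w3.png",im[:,:,::-1]); bar(im,s,.118)
```

```text
6.15 [ 0.54863189 -0.06848372  0.08642968] 0.01112354198827225 [-13.60599506  -5.8950398   30.03333453] 77.31498452139459
bar cand [566 212  42  24 538] c [ 0.6879 -0.073 ] size [0.0081 0.035 ] ang 175.3
bar cand [ 311  224   29  104 2426] c [ 0.549  -0.0647] size [0.0511 0.0109] ang 75.6
```

View pics/w3.png

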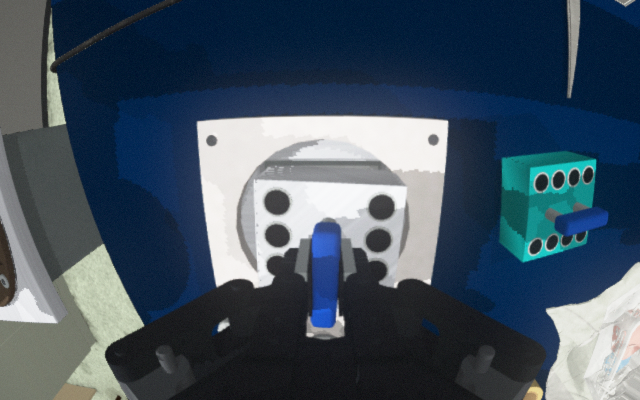

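The far block edge, (257,180) to (408,186), is still about 2° short of the well edge, so I keep turning.

Emit:
move_arm([
  {"linear":[0,0,-0.0005],"delta_rot":[0,0,-0.02],"grip":-1},
  {"linear":[0,0,0],"delta_rot":[0,0,-0.02],"grip":-1},
])

```text
t: 6.4
eef_pos: [0.5483, -0.0677, 0.085]
tool_rot: [0.0, 0.768, 0.641, 0.0]
ft_force: [2.8, 0.6, 1.7]
finger_gap: 0.0113
```

Emit:
move_arm([
  {"linear":[0,0,0],"delta_rot":[0,0,-0.02],"grip":-1},
  {"linear":[0,0,0],"delta_rot":[0,0,0],"grip":-1},
])

```text
t: 6.6
eef_pos: [0.5485, -0.0674, 0.0849]
tool_rot: [0.0, 0.761, 0.648, 0.0]
ft_force: [0.5, 0.9, 2.0]
finger_gap: 0.0114
```

The force has fallen off, so the block seems to have dropped. I press down.

Emit:
move_arm([
  {"linear":[0,0,0.001],"delta_rot":[0,0,0],"grip":-1},
  {"linear":[0,0,0.001],"delta_rot":[0,0,0],"grip":-1},
  {"linear":[0,0,0.001],"delta_rot":[0,0,0],"grip":-1},
])

```text
t: 6.9
eef_pos: [0.5484, -0.0674, 0.0833]
tool_rot: [0.0, 0.762, 0.648, 0.0]
ft_force: [-4.6, -0.2, 17.1]
finger_gap: 0.0111
```

Emit:
move_arm([
  {"linear":[0,0,0.001],"delta_rot":[0,0,0.01],"grip":-1},
  {"linear":[0,0,0.001],"delta_rot":[0,0,0.01],"grip":-1},
  {"linear":[0,0,0],"delta_rot":[0,0,0],"grip":-1},
])

```text
t: 7.2
eef_pos: [0.5483, -0.0674, 0.0803]
tool_rot: [0.0, 0.768, 0.64, 0.0]
ft_force: [-1.8, 1.5, 8.4]
finger_gap: 0.0114
```

Emit:
move_arm([
  {"linear":[0,0,0.0015],"delta_rot":[0,0,0.005],"grip":-1},
  {"linear":[0,0,0.0015],"delta_rot":[0,0,0.005],"grip":-1},
  {"linear":[0,0,0.0015],"delta_rot":[0,0,0.005],"grip":-1},
])

```text
t: 7.5
eef_pos: [0.5484, -0.0675, 0.0758]
tool_rot: [0.0, 0.773, 0.635, 0.0]
ft_force: [-1.5, 0.2, 9.2]
finger_gap: 0.0116
```

Emit:
move_arm([
  {"linear":[0,0,0.0015],"delta_rot":[0,0,0],"grip":-1},
  {"linear":[0,0,0.0015],"delta_rot":[0,0,0],"grip":-1},
  {"linear":[0,0,0],"delta_rot":[0,0,0],"grip":-1},
])

```text
t: 7.8
eef_pos: [0.5484, -0.0675, 0.0726]
tool_rot: [0.0, 0.773, 0.635, 0.0]
ft_force: [-0.9, 0.6, 5.1]
finger_gap: 0.0113
```

Emit:
move_arm([
  {"linear":[0,0,0.0015],"delta_rot":[0,0,0],"grip":-1},
  {"linear":[0,0,0.0015],"delta_rot":[0,0,0],"grip":-1},
])

```text
t: 8.0
eef_pos: [0.5486, -0.0675, 0.0709]
tool_rot: [0.001, 0.773, 0.635, 0.0]
ft_force: [-10.8, 1.5, 41.4]
finger_gap: 0.0115
```

Emit:
move_arm([
  {"linear":[0,0,0.0015],"delta_rot":[0,0,0],"grip":-1},
  {"linear":[0,0,0.001],"delta_rot":[0,0,0],"grip":-1},
])

```text
t: 8.2
eef_pos: [0.5488, -0.0675, 0.0707]
tool_rot: [0.001, 0.773, 0.635, 0.001]
ft_force: [-17.9, 4.8, 64.0]
finger_gap: 0.0114
```

It stops at 70.8 mm against 64 N. That is 18 mm below the first contact at 88.7 mm, so the block should be home. I relax, open and lift, then look.

Emit:
move_arm([
  {"linear":[0,0,-0.004],"delta_rot":[0,0,0],"grip":-1},
  {"linear":[0,0,0],"delta_rot":[0,0,0],"grip":0},
  {"linear":[0,0,0],"delta_rot":[0,0,0],"grip":0},
  {"linear":[0,0,0],"delta_rot":[0,0,0],"grip":0},
  {"linear":[0,0,0],"delta_rot":[0,0,0],"grip":0},
  {"linear":[0,0,-0.02],"delta_rot":[0,0,0],"grip":0},
  {"linear":[0,0,-0.04],"delta_rot":[0,0,0],"grip":0},
  {"linear":[0,0,-0.04],"delta_rot":[0,0,0],"grip":0},
  {"linear":[0,0,-0.02],"delta_rot":[0,0,0],"grip":0},
  {"linear":[0,0,0],"delta_rot":[0,0,0],"grip":0},
])

```text
t: 9.2
eef_pos: [0.5493, -0.0677, 0.1934]
tool_rot: [0.002, 0.773, 0.635, 0.001]
ft_force: [-0.2, 0.8, -0.2]
finger_gap: 0.0428
```

Run:
```python
from meas import *
s=readout.observe(); print(s["t"],s["eef_pos"],s["finger_gap"],s["ft_force"],np.degrees(2*np.arctan2(s["tool_rot"][2],s["tool_rot"][1])))
im=viewer.grab_frame("wrist"); cv2.imwrite("pics/w4.png",im[:,:,::-1]); bar(im,s,.100); bar(im,s,.118)
for n,z in (("knob_grip",.112),("clamp_tip",.071),("block_bar",.092)):
    for d in finder.spot_point("wrist",n)[:2]: print(n,np.round(d["pixel"],1),round(d["conf"],2),hit("wrist",d["pixel"],z,s).round(4))
im=viewer.grab_frame("scene"); cv2.imwrite("pics/s4.png",cv2.resize(im[120:270,230:430,::-1],None,fx=4,fy=4,interpolation=2))
```

```text
9.2 [ 0.5492516  -0.06771163  0.19337189] 0.042814145979822735 [-0.20176435  0.7691182  -0.2140378 ] 78.77458265706424
bar cand [512   0  35  11 210] c [0.7662 0.0756] size [0.0433 0.0098] ang 4.1
bar cand [316 170  14  59 764] c [ 0.5478 -0.0663] size [0.0484 0.0104] ang 79.0
bar cand [494 184  38  15 392] c [ 0.7186 -0.0918] size [0.0103 0.0432] ang 176.2
bar cand [512   0  35  11 210] c [0.7507 0.0701] size [0.04   0.0091] ang 4.1
bar cand [316 170  14  59 764] c [ 0.5489 -0.061 ] size [0.0447 0.0096] ang 79.0
bar cand [494 184  38  15 392] c [ 0.7067 -0.0845] size [0.0095 0.0399] ang 176.2
knob_grip [322.1 317.5] 0.83 [ 0.5262 -0.1716  0.112 ]
clamp_tip [257.6 256.9] 0.81 [ 0.4725 -0.1195  0.071 ]
block_bar [321.8 201.3] 0.76 [ 0.5465 -0.0698  0.092 ]
block_bar [510.3 188.8] 0.59 [ 0.7204 -0.0926  0.092 ]
```

View pics/w4.png

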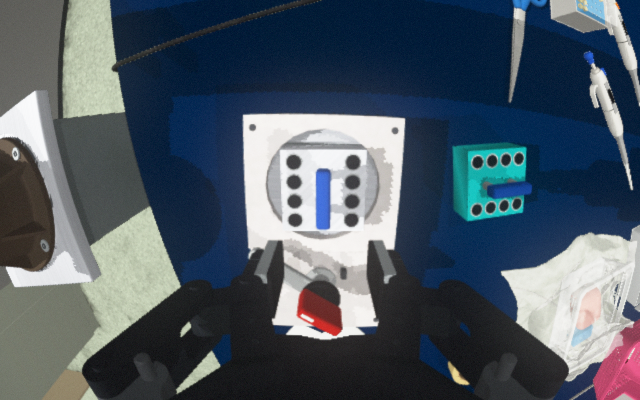

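View pics/s4.png

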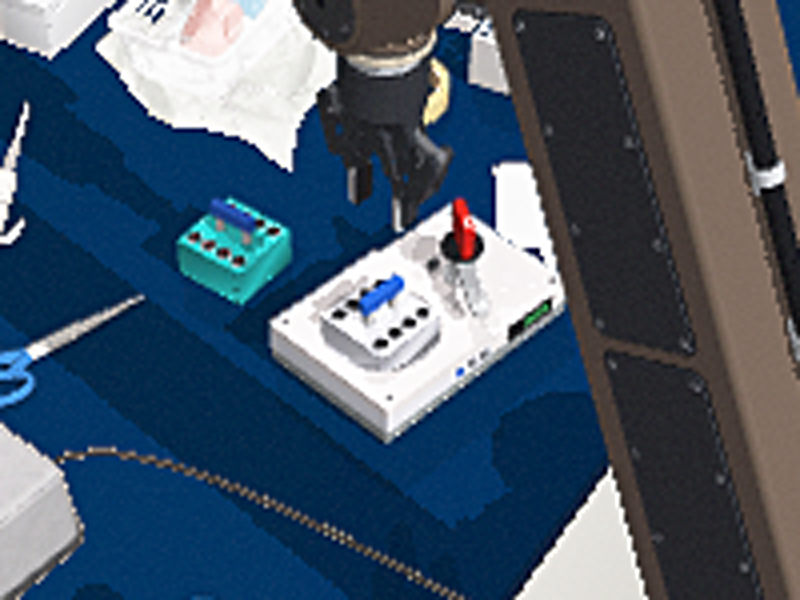

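The block sits flush and square in the well. In the wrist view the bar is at (323,198), the arm tip near (257,257) and the knob at (320,312). Working from the arm direction, the knob bar lies at about 135.5° and needs about 58° clockwise. I move over the knob.

Emit:
move_arm([
  {"linear":[-0.035,-0.001,0],"delta_rot":[0,0,-0.125],"grip":0.0},
  {"linear":[0,0,0],"delta_rot":[0,0,0.125],"grip":0.0},
  {"linear":[-0.036,-0.001,0],"delta_rot":[0,0,0],"grip":0.0},
  {"linear":[-0.036,-0.001,0],"delta_rot":[0,0,-0.125],"grip":0.0},
  {"linear":[0,0,0],"delta_rot":[0,0,-0.125],"grip":0.0},
  {"linear":[0,0,0],"delta_rot":[0,0,-0.125],"grip":0.0},
  {"linear":[0,0,0],"delta_rot":[0,0,-0.125],"grip":0.0},
  {"linear":[0,0,0],"delta_rot":[0,0,-0.125],"grip":0.0},
  {"linear":[0,0,0],"delta_rot":[0,0,-0.125],"grip":0.0},
  {"linear":[0,0,0],"delta_rot":[0,0,-0.125],"grip":0.0},
  {"linear":[0,0,0.02],"delta_rot":[0,0,-0.125],"grip":0.0},
  {"linear":[0,0,0.02],"delta_rot":[0,0,0],"grip":0.0},
  {"linear":[0,0,0],"delta_rot":[0,0,0],"grip":0.0},
])

```text
t: 10.75
eef_pos: [0.5232, -0.1713, 0.1478]
tool_rot: [-0.003, 0.374, 0.927, 0.0]
ft_force: [-0.4, -0.1, -0.2]
finger_gap: 0.043
```

Run:
```python
from meas import *
s=readout.observe(); print(s["t"],s["eef_pos"],s["finger_gap"],s["ft_force"],np.degrees(2*np.arctan2(s["tool_rot"][2],s["tool_rot"][1])),s["joint_positions"])
im=viewer.grab_frame("wrist"); cv2.imwrite("pics/w5.png",im[:,:,::-1])
hsv=cv2.cvtColor(im,cv2.COLOR_RGB2HSV)
m=(((hsv[...,0]<8)|(hsv[...,0]>172))&(hsv[...,1]>150)&(hsv[...,2]>60)).astype(np.uint8)
n,l,st,c=cv2.connectedComponentsWithStats(m)
for i in range(1,n):
    if st[i,4]>150:
        ys,xs=np.nonzero(l==i); pts=np.array([hit("wrist",p,.118,s)[:2] for p in zip(xs,ys)],np.float32); print(st[i],cv2.minAreaRect(pts))
for n,z in (("knob_grip",.112),("clamp_tip",.071)):
    for d in finder.spot_point("wrist",n)[:2]: print(n,np.round(d["pixel"],1),round(d["conf"],2),hit("wrist",d["pixel"],z,s).round(4))
```

```text
10.75 [ 0.52320337 -0.17132359  0.14781418] 0.04304572291012202 [-0.38222151 -0.06228824 -0.24125396] 136.05010148931754 [-4.36405070e-01  4.90269926e-01  1.82934381e+00 -8.96289104e-05
  8.27597871e-01 -1.24007013e+00]
[ 319  187   21   79 1265] ((0.5222682356834412, -0.1678326427936554), (0.01156945526599884, 0.05063871666789055), 44.3887825012207)
knob_grip [329.4 226.9] 0.56 [ 0.524  -0.1685  0.112 ]
clamp_tip [331.2 106.7] 0.77 [ 0.4723 -0.1166  0.071 ]
clamp_tip [373.7 159.3] 0.59 [ 0.5207 -0.1203  0.071 ]
```

View pics/w5.png

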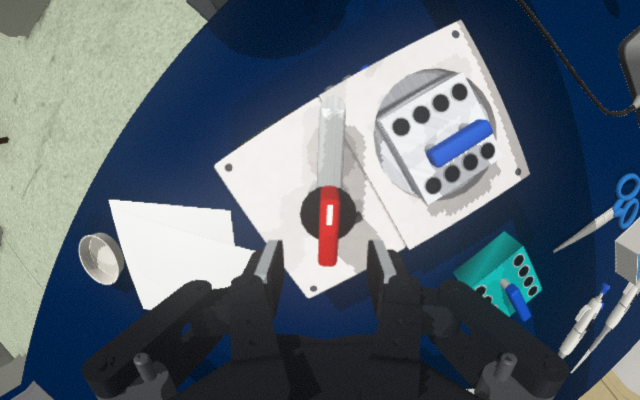

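The red bar, at about (329,226), is centred between the fingers (about 268 and 383) and in line with the tool. I descend and grip.

Emit:
move_arm([
  {"linear":[-0.001,0.002,0.02],"delta_rot":[0,0,0.02],"grip":0.0},
  {"linear":[0,0,0.02],"delta_rot":[0,0,0],"grip":0.0},
  {"linear":[0,0,0.013],"delta_rot":[0,0,0],"grip":0.0},
  {"linear":[0,0,0],"delta_rot":[0,0,0],"grip":-0.5},
  {"linear":[0,0,0],"delta_rot":[0,0,0],"grip":-1},
  {"linear":[0,0,0],"delta_rot":[0,0,0],"grip":-1},
  {"linear":[0,0,0],"delta_rot":[0,0,0],"grip":-1},
  {"linear":[0,0,0],"delta_rot":[0,0,0],"grip":-1},
], newtons=30)

```text
t: 11.7
eef_pos: [0.5266, -0.1717, 0.0986]
tool_rot: [0.0, 0.383, 0.924, -0.0]
ft_force: [-3.3, -4.3, -0.5]
finger_gap: 0.0113
```

```bash
cat > st.py <<'E'
from h import *
s=readout.observe(); print(s["t"],s["eef_pos"].round(4),round(s["finger_gap"],4),np.round(s["ft_force"],1),np.round(s["ft_torque"],3),"yaw",np.degrees(2*np.arctan2(s["tool_rot"][2],s["tool_rot"][1])).round(2),"j6",s["joint_positions"][5].round(3))
E
python3 st.py
```

```text
11.7 [ 0.5266 -0.1717  0.0986] 0.0113 [-3.3 -4.3 -0.5] [-0.708  0.459  0.038] yaw 134.92 j6 -1.217
```

Emit:
move_arm([
  {"linear":[0,-0.0005,0],"delta_rot":[0,0,0.06],"grip":-1},
  {"linear":[0,0,0],"delta_rot":[0,0,0.06],"grip":-1},
  {"linear":[0,0,0],"delta_rot":[0,0,0.06],"grip":-1},
  {"linear":[0,0,0],"delta_rot":[0,0,0.06],"grip":-1},
  {"linear":[0,0,0],"delta_rot":[0,0,0.06],"grip":-1},
])

```text
t: 12.2
eef_pos: [0.526, -0.1721, 0.0986]
tool_rot: [0.0, 0.518, 0.855, -0.0]
ft_force: [-6.1, -7.1, -0.4]
finger_gap: 0.0112
```

```bash
python3 st.py
```

```text
12.2 [ 0.526  -0.1721  0.0986] 0.0112 [-6.1 -7.1 -0.4] [-1.13   0.832  0.056] yaw 117.61 j6 -0.916
```

Emit:
move_arm([
  {"linear":[0,0,0],"delta_rot":[0,0,0.06],"grip":-1},
  {"linear":[0,0,0],"delta_rot":[0,0,0.06],"grip":-1},
  {"linear":[0,0,0],"delta_rot":[0,0,0.06],"grip":-1},
  {"linear":[0,0,0],"delta_rot":[0,0,0.06],"grip":-1},
  {"linear":[0,0,0],"delta_rot":[0,0,0.06],"grip":-1},
])

```text
t: 12.7
eef_pos: [0.5253, -0.1723, 0.0986]
tool_rot: [-0.0, 0.64, 0.768, -0.001]
ft_force: [-9.4, -8.8, 1.6]
finger_gap: 0.0111
```

```bash
python3 st.py
```

```text
12.7 [ 0.5253 -0.1723  0.0986] 0.0111 [-9.4 -8.8  1.6] [-1.622  1.589  0.014] yaw 100.43 j6 -0.616
```

Emit:
move_arm([
  {"linear":[-0.0006,-0.0008,0],"delta_rot":[0,0,0.05],"grip":-1},
  {"linear":[0,0,0],"delta_rot":[0,0,0.05],"grip":-1},
  {"linear":[0,0,0],"delta_rot":[0,0,0.05],"grip":-1},
  {"linear":[0,0,0],"delta_rot":[0,0,0.05],"grip":-1},
])

```text
t: 13.1
eef_pos: [0.5247, -0.1726, 0.0986]
tool_rot: [-0.0, 0.713, 0.701, -0.001]
ft_force: [-8.5, -4.2, 3.3]
finger_gap: 0.0115
```

```bash
python3 st.py
```

```text
13.1 [ 0.5247 -0.1726  0.0986] 0.0115 [-8.5 -4.2  3.3] [-0.848  1.363  0.046] yaw 88.98 j6 -0.418
```

Emit:
move_arm([
  {"linear":[0,0,0],"delta_rot":[0,0,0.04],"grip":-1},
  {"linear":[0,0,0],"delta_rot":[0,0,0.04],"grip":-1},
])

```text
t: 13.3
eef_pos: [0.5245, -0.1726, 0.0986]
tool_rot: [-0.0, 0.741, 0.672, -0.001]
ft_force: [-10.2, -5.4, 3.0]
finger_gap: 0.0115
```

```bash
python3 st.py
```

```text
13.3 [ 0.5245 -0.1726  0.0986] 0.0115 [-10.2  -5.4   3. ] [-0.946  1.557  0.083] yaw 84.42 j6 -0.338
```

Emit:
move_arm([
  {"linear":[0,0,0],"delta_rot":[0,0,0.04],"grip":-1},
  {"linear":[0,0,0],"delta_rot":[0,0,0.04],"grip":-1},
])

```text
t: 13.5
eef_pos: [0.5243, -0.1725, 0.0985]
tool_rot: [-0.001, 0.767, 0.642, -0.001]
ft_force: [-10.7, -4.8, 4.4]
finger_gap: 0.0113
```

```bash
python3 st.py
```

```text
13.5 [ 0.5243 -0.1725  0.0985] 0.0113 [-10.7  -4.8   4.4] [-1.014  1.719  0.041] yaw 79.84 j6 -0.258
```

Emit:
move_arm([
  {"linear":[0,-0.001,0],"delta_rot":[0,0,0.03],"grip":-1},
  {"linear":[0,0,0],"delta_rot":[0,0,0],"grip":-1},
])

```text
t: 13.7
eef_pos: [0.5241, -0.1725, 0.0986]
tool_rot: [0.0, 0.776, 0.63, -0.0]
ft_force: [-6.5, -5.5, 0.6]
finger_gap: 0.0112
```

```bash
python3 st.py
```

```text
13.7 [ 0.5241 -0.1725  0.0986] 0.0112 [-6.5 -5.5  0.6] [-0.941  0.895  0.005] yaw 78.14 j6 -0.229
```

Emit:
move_arm([
  {"linear":[0,0,0],"delta_rot":[0,0,0.04],"grip":-1},
  {"linear":[0,0,0],"delta_rot":[0,0,0.04],"grip":-1},
])

```text
t: 13.9
eef_pos: [0.5239, -0.1725, 0.0986]
tool_rot: [0.0, 0.801, 0.599, -0.001]
ft_force: [-8.1, -5.5, 1.4]
finger_gap: 0.0115
```

```bash
python3 st.py
```

```text
13.9 [ 0.5239 -0.1725  0.0986] 0.0115 [-8.1 -5.5  1.4] [-0.97   1.179  0.17 ] yaw 73.55 j6 -0.149
```

Torque about the vertical has risen to 0.17 N m, which is around the slip value. I check with a picture before going further.

Run:
```python
from h import *
for c in("wrist","scene"):
    im=viewer.grab_frame(c); 
    if c=="scene": im=cv2.resize(im[120:270,230:430],None,fx=4,fy=4,interpolation=2)
    cv2.imwrite(f"pics/{c}6.png",im[:,:,::-1])
s=readout.observe();print(np.round(s["ft_torque"],3))
viewer.grab_frame("wrist")
for d in finder.spot_point("wrist","clamp_tip")[:3]: print(np.round(d["pixel"],1),round(d["conf"],2),hit("wrist",d["pixel"],.071,s).round(4))
```

```text
[-0.913  1.151 -0.008]
[314.7 100.7] 0.71 [ 0.5402 -0.097   0.071 ]
```

View pics/wrist6.png

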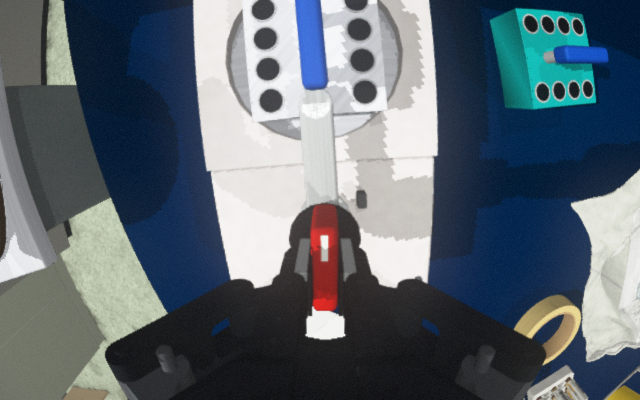

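View pics/scene6.png

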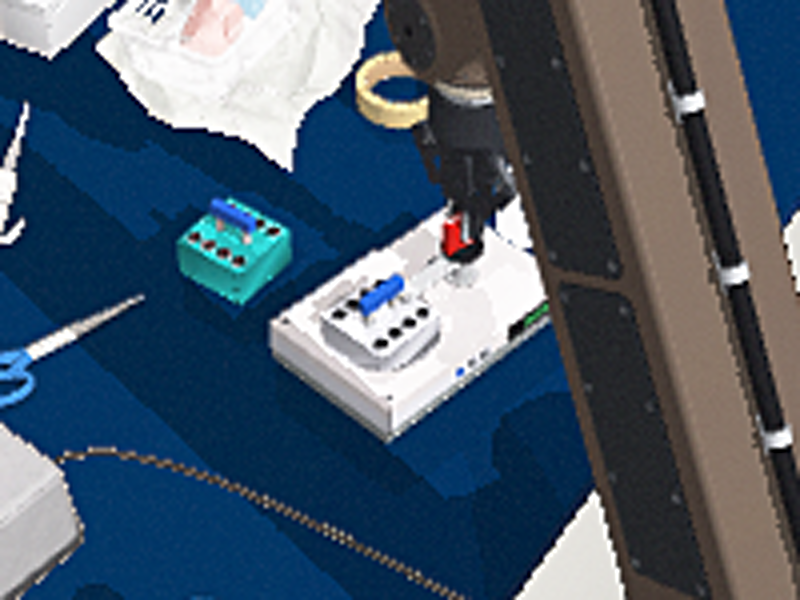

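The arm now lies along the heater over the block, from (325,225) to (316,95), with the knob bar a few degrees past it. I turn slightly more to confirm that the arm stays put and the knob slips.

Emit:
move_arm([
  {"linear":[0,-0.0005,0],"delta_rot":[0,0,0.04],"grip":-1},
  {"linear":[0,0,0],"delta_rot":[0,0,0.04],"grip":-1},
  {"linear":[0,0,0],"delta_rot":[0,0,0.04],"grip":-1},
])

```text
t: 14.4
eef_pos: [0.5235, -0.1724, 0.0986]
tool_rot: [0.0, 0.835, 0.55, -0.0]
ft_force: [-6.7, -4.9, 0.8]
finger_gap: 0.0113
```

```bash
python3 st.py
python3 - <<'E'
from h import *
s=readout.observe()
im=viewer.grab_frame("wrist"); cv2.imwrite("pics/w7.png",im[:,:,::-1])
for d in finder.spot_point("wrist","clamp_tip")[:3]: print(np.round(d["pixel"],1),round(d["conf"],2),hit("wrist",d["pixel"],.071,s).round(4))
E
```

```text
14.4 [ 0.5235 -0.1724  0.0986] 0.0113 [-6.7 -4.9  0.8] [-0.914  1.087  0.125] yaw 66.67 j6 -0.029
[298.7 104.4] 0.63 [ 0.54   -0.0978  0.071 ]
```

View pics/w7.png

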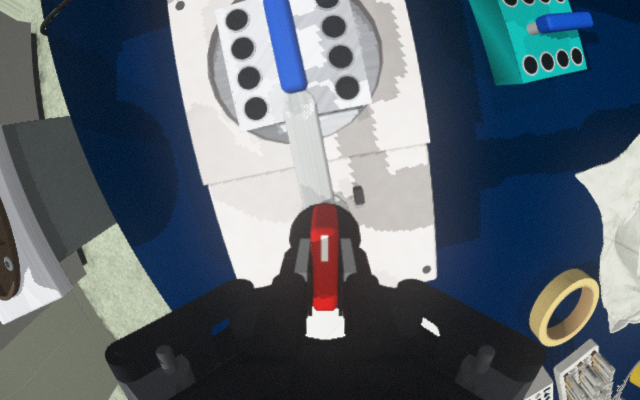

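The arm tip stayed at (0.540, -0.098) while the knob turned about 7° more, so the knob is slipping. Total slip is about 11°. I release and lift.

Emit:
move_arm([
  {"linear":[0,0,0],"delta_rot":[0,0,0],"grip":0},
  {"linear":[0,0,0],"delta_rot":[0,0,0],"grip":0},
  {"linear":[0,0,0],"delta_rot":[0,0,0],"grip":0},
  {"linear":[0,0,0],"delta_rot":[0,0,0],"grip":0},
  {"linear":[0,0,-0.02],"delta_rot":[0,0,0],"grip":0},
  {"linear":[0,0,-0.04],"delta_rot":[0,0,0],"grip":0},
  {"linear":[0,0,-0.04],"delta_rot":[0,0,0],"grip":0},
  {"linear":[0,0,-0.02],"delta_rot":[0,0,0],"grip":0},
  {"linear":[0,0,0],"delta_rot":[0,0,0],"grip":0},
  {"linear":[0,0,0],"delta_rot":[0,0,0],"grip":0},
])

```text
t: 15.5
eef_pos: [0.5239, -0.1718, 0.2176]
tool_rot: [0.0, 0.835, 0.55, 0.0]
ft_force: [0.1, 0.1, 0.1]
finger_gap: 0.0433
```

```bash
python3 st.py
python3 - <<'E'
from h import *
s=readout.observe()
im=viewer.grab_frame("wrist"); cv2.imwrite("pics/w8.png",im[:,:,::-1])
for n,z in (("knob_grip",.112),("clamp_tip",.071),("block_bar",.092)):
  for d in finder.spot_point("wrist",n)[:2]: print(n,np.round(d["pixel"],1),round(d["conf"],2),hit("wrist",d["pixel"],z,s).round(4))
E
```

```text
15.5 [ 0.5239 -0.1718  0.2176] 0.0433 [0.1 0.1 0.1] [-0.029 -0.006  0.034] yaw 66.74 j6 -0.031
knob_grip [323.7 194.4] 0.87 [ 0.5237 -0.1694  0.112 ]
clamp_tip [308.5 104.8] 0.9 [ 0.54   -0.0957  0.071 ]
block_bar [488.   49.3] 0.98 [ 0.7181 -0.1052  0.092 ]
block_bar [302.2  74.5] 0.85 [ 0.5465 -0.0699  0.092 ]
```

View pics/w8.png

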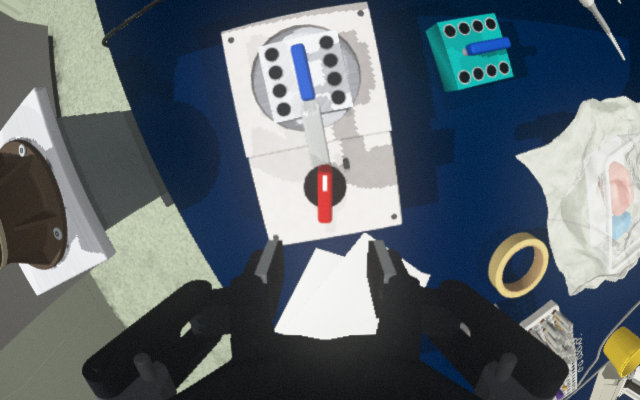

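The clamp arm is over the block at 77.5° in world, which is along the heater's +y. The knob bar is about 11° past it, and nothing is touching the robot.

```bash
python3 -c "
from plant import ticket
print(ticket.close_job())"
```

```text
the job is handed in; nothing more can be done
None
```

The block is home in its well, the clamp arm lies over it, and the job was handed in at about 16 s of the 58 s.

- **Block:** I gripped the blue bar, bore down and turned it about 25° anticlockwise in small steps until it dropped. I then pressed it down until it stopped, 18 mm below where it started. It did not move further under a wrist force of about 64 N, and the wrist picture showed it square and flush in the well.
- **Clamp:** I turned the knob clockwise until the arm reached its stop over the block. A further 7° of turn left the arm tip where it was, so the knob was slipping. Total slip is about 11° (0.2 rad), well inside a sixth of a turn.
- **Last checks:** The arm pointed along the heater's +y at 77.5°, the block was unmoved, the gripper was clear and the wrist force was about zero. I saw no bystander moved, but I did not measure their positions.
- **What was less clear:** The torque readings at the knob were noisy, from 0 to 0.17 N m. I relied on the arm tip staying still rather than on torque. Camera positions differed from the gripper's measured positions by 2 to 4 mm.

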